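Set the flat to away at the hall console

TASK

You are leaving the flat: on the hall console, press down the raised, ridged end of the rocker on the large square switch (lights), then on the round switch (heating) and last on the long narrow switch (alarm), so that each tips fully over and stays. Press lightly from above with the fingertips, and do not pick up, tip or shift the loose-standing switches. Leave the small square switch (fridge) as it is and everything else on the console in its place.

Things in the scene. Friction and masses are not known exactly. Their poses are not given: they have to be found in the camera images.
- lights_base: large square wireless switch (lights), grey housing, white rocker, loose on the console, about 0.4 kg; housing 84 x 84 mm, rocker plate 68 x 68 mm; housing 16 mm high. Origin: centre of its underside; z up, x to the rocker's ridged end. The plate, 8 mm thick, pivots at its middle about y, 30 mm above the console; the pivot is sprung: pressed, it sinks 1 mm per 3 N, 6 mm at most
- lights (a joint): tilt of the lights rocker, rad: 0 = at home (ridged end fully up), 0.30 = away (ridged end fully down, at its stop); starts at 0 to 0.04; stays where it is left; stiff with friction of about 0.08 N m, no spring (about 3 N at its press point)
- lights_press (a point): press point on top of the lights rocker plate, 24 mm from the pivot towards the ridged end (edge at 34 mm; black rubber ridge under 1 mm high, 6 mm wide, 5 mm in from it). Moves with the plate: about 38 mm above the console at joint 0, 30 mm at 0.30. x axis: from pivot to ridged end (level at joint 0, then dipping by the joint value); y: along the pivot
- heating_base: round wireless switch (heating), grey housing, white rocker, loose on the console, about 0.4 kg; housing 96 mm across, round plate 76 mm across; housing 16 mm high. Origin: centre of its underside; z up, x to the rocker's ridged end. The plate, 8 mm thick, pivots at its middle about y, 30 mm above the console; the pivot is sprung: pressed, it sinks 1 mm per 3 N, 6 mm at most
- heating (a joint): tilt of the heating rocker, rad: 0 = at home (ridged end fully up), 0.30 = away (ridged end fully down, at its stop); starts at 0 to 0.04; stays where it is left; stiff with friction of about 0.08 N m, no spring (about 3 N at its press point)
- heating_press (a point): press point on top of the heating rocker plate, 26 mm from the pivot towards the ridged end (edge at 38 mm; black rubber ridge under 1 mm high, 6 mm wide, 5 mm in from it). Moves with the plate: about 38 mm above the console at joint 0, 30 mm at 0.30. x axis: from pivot to ridged end (level at joint 0, then dipping by the joint value); y: along the pivot
- alarm_base: long narrow wireless switch (alarm), grey housing, white rocker, loose on the console, about 0.4 kg; housing 110 mm long (its x) x 50 mm wide, rocker plate 90 x 36 mm; housing 16 mm high. Origin: centre of its underside; z up, x to the rocker's ridged end. The plate, 8 mm thick, pivots at its middle about y, 30 mm above the console; the pivot is sprung: pressed, it sinks 1 mm per 3 N, 6 mm at most
- alarm (a joint): tilt of the alarm rocker, rad: 0 = at home (ridged end fully up), 0.30 = away (ridged end fully down, at its stop); starts at 0 to 0.04; stays where it is left; stiff with friction of about 0.08 N m, no spring (about 2 N at its press point)
- alarm_press (a point): press point on top of the alarm rocker plate, 32 mm from the pivot towards the ridged end (edge at 45 mm; black rubber ridge under 1 mm high, 6 mm wide, 5 mm in from it). Moves with the plate: about 39 mm above the console at joint 0, 29 mm at 0.30. x axis: from pivot to ridged end (level at joint 0, then dipping by the joint value); y: along the pivot
- fridge_base: small square wireless switch (fridge), grey housing, white rocker, loose on the console, about 0.4 kg; housing 60 x 60 mm, rocker plate 46 x 46 mm; housing 16 mm high. Origin: centre of its underside; z up, x to the rocker's ridged end. The plate, 8 mm thick, pivots at its middle about y, 30 mm above the console; the pivot is sprung: pressed, it sinks 1 mm per 3 N, 6 mm at most
- fridge (a joint): tilt of the fridge rocker, rad: 0 = at home (ridged end fully up), 0.30 = away (ridged end fully down, at its stop); starts at 0 to 0.04; stays where it is left; stiff with friction of about 0.08 N m, no spring
- polish_tin: bystander, loose: flat round dark steel shoe polish tin, 70 mm across, 24 mm high; origin at the centre of its underside
- cream_jar: bystander, loose: amber hand-cream jar with white cap, 56 mm across, 50 mm high; origin at the centre of its underside
- candle_holder: bystander, loose: small brass candle holder, 60 mm across the foot, 48 mm high; origin at the centre of its underside
- door_key: bystander, loose: brass key lying flat with a wooden tag, 110 mm long along its x, 8 mm high; origin at the centre of its underside (of the key's round bow, 13 mm radius; the blade runs to +x, the tag to -x)
- key_bowl: bystander, loose: blue ceramic bowl, 120 mm across, 45 mm high; origin at the centre of its underside
- glasses_case: bystander, loose: grey spectacles case, 55 x 150 x 36 mm (x, y, z); origin at the centre of its underside
- wallet: bystander, loose: brown leather wallet, 90 x 110 x 18 mm (x, y, z); origin at the centre of its underside

How it is judged:
By the outcome, as a careful person would: the job done as asked, in the order asked, and still so for the second after the job is handed in, with the robot touching nothing.
It also fails if it takes over 51 s, if anything falls off the work surface, if the arm or the gripper's body presses on something with over 40 N, if the wrist force passes 120 N, or if a joint passes its speed limit or range.

ROBOT

A 6-joint arm with a two-finger parallel gripper is mounted at the origin on the work surface. World frame = base frame: x ahead of the robot, y to its left, z up, the work surface at z = 0. Lengths are in mm, angles in rad, forces in N, time in s.
With the tool pointing down it reaches from about 300 to 775 mm from the base axis. Payload 14.6 kg.
Tool frame: the origin (TCP) lies at the very end of the fingers, on their centre line; the grasp point (between the pads) lies 19 mm behind it (ctrl.pinch_z is the distance from the TCP to the grasp point, in mm); z points along the fingers, y is the line along which they close (so a half turn about z gives the same grasp; the last joint's range is limited). The gripper opens to 94 mm and grips with 3 to 60 N. Pads are 16 mm wide; open, the fingers measure 119 mm over their backs; the gripper's body (75 mm by 177 mm) begins 78 mm behind the grasp point.
Start: joints at [1.071, 0.3, 1.521, -0, 1.321, -0.067], TCP at [230.674, 499.278, 205.446] pointing down, gripper open.
Joint ranges: [-3.03, 3.03], [-0.79, 2.21], [0.23, 2.52], [-1.04, 4.18], [0, 3.07], [-2.55, 2.55]. Speed limits (rad/s): [2.22, 2.22, 2.57, 3.14, 3.14, 3.14].

INTERFACE

Orientations are given as a unit quaternion [x, y, z, w].
In Python, from cell import ctrl, get_image, camera_model, spotter gives the robot as it stands.
- The arm moves only by the tool servo_tool, never from a script. Its arguments are lists of equal length, an entry for each row: "grip": the finger opening in m, from 0 to 0.094; "linear": the shift along the world's x, y, z in m, a list of three; "turn": the turn, a rotation vector about the world's x, y, z in degrees, a list of three. A call has 1 to 20 rows; each row is the pose to reach, as a shift and turn from the pose commanded when the call began; what a row does not reach only later rows make up. A row lasts 1/8 s, in which the tool goes at most 62.5 mm and 10.7 degrees, less where a joint would pass 70% of its speed; a pose out of reach is approached as far as the arm can. A call with a gripper value outside its range is refused whole. The fingers move at their own pace and stop on an object; "newtons" is the grip in N (left out, the last holds). Time passes only in rows, so rows that repeat a pose let the fingers close. It gives the time, the measured TCP pose, the force, the opening and the grip force at its end, in the units of the state.
- ctrl.get_obs(): the state, without advancing time (a new reading comes with each control period).
- get_image(name): name is "scene" or "top"; returns the picture (420x560x3 uint8, red, green, blue); there is no depth.
- camera_model(name): a dict with "fov_y" (degrees; the focal length in pixels is half the picture's height over the tangent of half this angle, whatever the lens; pixels are square), "cx", "cy" (the principal point, pixels), "world_from_camera" (4x4, takes a point from camera to world coordinates). Camera axes: x right, y down, z forward; pixel columns grow to the right and rows downward; lengths in mm; the calibration is good to about 2 mm. A picture is of the moment at which its call begins. camera_model takes no time and is no camera call.
- ctrl.close_job(): hands the job in; it is judged then, once.
Trained networks look in the newest picture that a camera, given by its name, has taken for a name from the list of things; names that differ only in an ending like _2 or _b are one class to them, and where a whole thing is asked for, a point or a joint stands for the part that bears it (a point fixed in the world has none). Each returns a list of dicts, best first, with "confidence" (0 to 1); they miss things now and then, are a little off and sometimes report something else, mostly with a low value. They report only what shows in the picture. A call takes as long as a camera call.
- spotter.spot_in(label, camera): "point" ([x, y, z] in mm, in world coordinates, good to about 4 mm: the middle of the surface that is visible of it).
The state is a dict: "time_s": time; "joint_positions": joint angles; "qvel": joint speeds; "effort": joint torques, N m; "eef_pos": TCP position; "tcp_rot": TCP orientation; "contact_force": force on the tool from outside, world axes, zero at the start; "moment": the same for the moment, N m; "gripper_width": opening from 0.0 (shut) to 1.0 (fully open); "grasp_force": force on a finger pad.
Only numpy, scipy, OpenCV 4.12 (cv2) and the standard library are available. Lean on these libraries where they do the work, as an engineer would, in place of code of your own. Each camera call takes 0.05 s, during which the arm holds its last target. There are 200 camera calls.

## Working session

There is one attempt and no reset: what is moved stays moved. The work goes in short steps, Python scripts to look and compute and a tool call to move; the robot and the scene stay as the last step left them, time stands still between calls to the robot, and variables do not carry over. Pictures are saved under pics/ and viewed, at most 10 in all, crops included, and the job is handed in when it is done.

Besides the shell and the picture viewer there is one more tool, called after "Request:" as a command line: name --argument value ..., lists and objects as JSON in quotes. servo_tool: Moves the arm, as the interface text tells. Its arguments: {"type":"object","properties":{"grip":{"type":"array","items":{"type":"number"}},"linear":{"type":"array","items":{"type":"array","items":{"type":"number"}}},"turn":{"type":"array","items":{"type":"array","items":{"type":"number"}}},"newtons":{"type":"number"}},"required":["grip","linear","turn"]}

```bash
mkdir -p pics; ls; python3 - <<'E'
from cell import ctrl,get_image,camera_model,spotter
import cv2
for n in("top","scene"):
    cv2.imwrite(f"pics/{n}0.png",cv2.cvtColor(get_image(n),cv2.COLOR_RGB2BGR))
    m=camera_model(n);print(n,m)
for l in["lights_base","lights_press","heating_base","heating_press","alarm_base","alarm_press","fridge_base"]:
    for d in spotter.spot_in(l,"top")[:2]:print(l,[round(float(v)) for v in d["point"]],round(d["confidence"],2))
o=ctrl.get_obs();print(o["time_s"],o["tcp_rot"],o["contact_force"])
E
```

```text
pics
top {'fov_y': 57.149022777417926, 'cx': 282.33182367199197, 'cy': 207.9940688135205, 'world_from_camera': array([[-1.71832755e-02, -9.84110315e-01,  1.76724708e-01,
         3.85073253e+02],
       [-9.99824694e-01,  1.55974989e-02, -1.03585043e-02,
        -6.74903957e+01],
       [ 7.43744746e-03, -1.76871720e-01, -9.84205811e-01,
         1.19202241e+03],
       [ 0.00000000e+00,  0.00000000e+00,  0.00000000e+00,
         1.00000000e+00]])}
scene {'fov_y': 49.58534724410218, 'cx': 281.4862453452865, 'cy': 207.88747062089223, 'world_from_camera': array([[ 3.93370232e-01,  4.86041762e-01, -7.80399427e-01,
         1.42213698e+03],
       [ 9.19379546e-01, -2.06987296e-01,  3.34510850e-01,
        -4.22989566e+02],
       [ 1.05347614e-03, -8.49069882e-01, -5.28279495e-01,
         6.10334388e+02],
       [ 0.00000000e+00,  0.00000000e+00,  0.00000000e+00,
         1.00000000e+00]])}
lights_base [464, 81, 33] 0.91
lights_press [463, 82, 33] 0.56
heating_base [493, -247, 31] 0.86
heating_press [489, -254, 32] 0.63
alarm_base [572, -58, 28] 0.8
alarm_press [573, -61, 32] 0.6
alarm_press [493, -252, 37] 0.21
fridge_base [576, 304, 30] 0.78
0.45 [ 2.14735335e-01  9.76672274e-01 -6.25313180e-05 -2.84056145e-05] [-0.53641243 -0.30146779 -0.25997747]
```

View pics/top0.png

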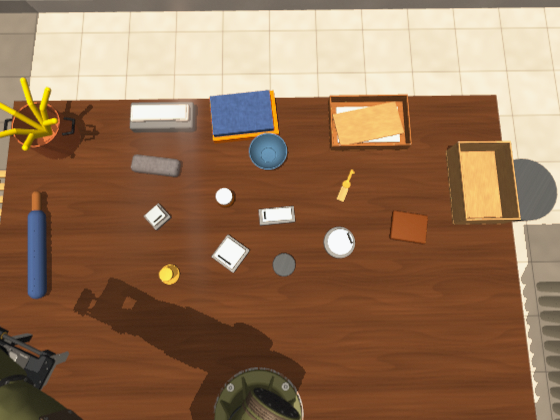

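View pics/scene0.png

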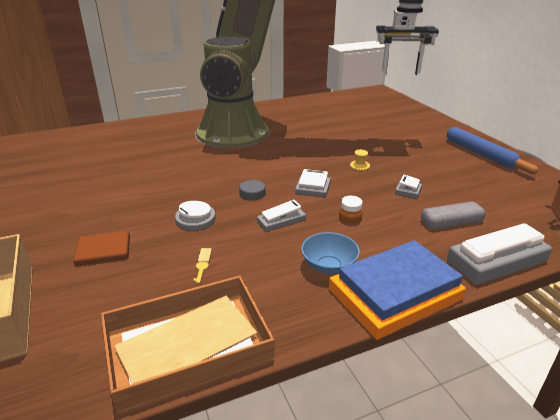

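The top view shows lights at about (230,253), heating at (340,242), alarm at (277,215) and fridge at (157,216). I'll enlarge the three switches to be pressed.

```bash
python3 - <<'E'
import cv2,numpy as np
im=cv2.imread("pics/top0.png")
c=[im[y-25:y+25,x-25:x+25] for x,y in((230,253),(340,242),(277,215))]
cv2.imwrite("pics/crops.png",np.hstack([cv2.resize(k,(260,260),interpolation=cv2.INTER_CUBIC) for k in c]))
E
```

```text
(no output)
```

View pics/crops.png

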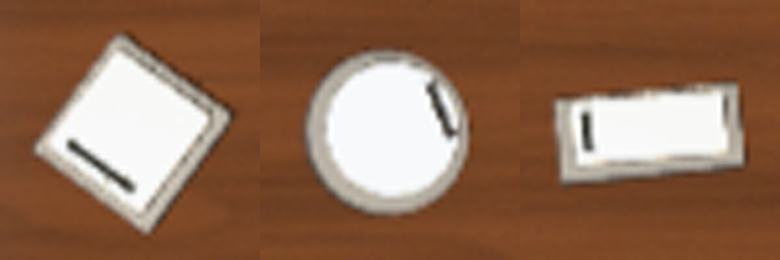

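The ridges show in the crops: lights at its lower left, heating at its upper right, alarm at its left end. I'll compute plate and ridge centroids and project them.

```bash
cat >h.py <<'E'
import cv2,numpy as np
from cell import camera_model
def proj(n,u,v,z):
    m=camera_model(n);f=210/np.tan(np.radians(m["fov_y"]/2));T=m["world_from_camera"]
    d=T[:3,:3]@[(u-m["cx"])/f,(v-m["cy"])/f,1];o=T[:3,3];return (o+d*(z-o[2])/d[2])[:2]
E
python3 - <<'E'
from h import *
im=cv2.imread("pics/top0.png")
off=dict(lights=(24,26),heating=(26,30),alarm=(32,37))
for n,(x,y) in dict(lights=(230,253),heating=(340,242),alarm=(277,215)).items():
    c=cv2.resize(im[y-25:y+25,x-25:x+25],None,fx=8,fy=8,interpolation=cv2.INTER_CUBIC)
    g=c.min(2); w=(g>225).astype('u1')
    k,l,s,_=cv2.connectedComponentsWithStats(w);i=1+s[1:,4].argmax();P=(l==i).astype('u1')
    cs,_=cv2.findContours(P,0,2);h=cv2.convexHull(max(cs,key=len));r=cv2.minAreaRect(h)
    H=cv2.fillConvexPoly(np.zeros_like(P),h,1); d=cv2.erode(H,np.ones((5,5)))*(c.max(2)<130).astype('u1')
    k,l,s,ce=cv2.connectedComponentsWithStats(d)
    M=cv2.moments(H,True);pc=np.array([M['m10'],M['m01']])/M['m00']
    W=lambda p,z:proj("top",x-25+(p[0]+.5)/8-.5,y-25+(p[1]+.5)/8-.5,z)
    hb=(c[...,2].astype(int)-c[...,0]<60).astype('u1')  # grey housing + plate
    k2,l2,s2,ce2=cv2.connectedComponentsWithStats(hb);j=1+s2[1:,4].argmax()
    hc=cv2.minAreaRect(cv2.findContours((l2==j).astype('u1'),0,2)[0][0])
    print(n,"plate",W(pc,38).round(1),"rect",W(r[0],38).round(1),r[1:],"housing@16",W(hc[0],16).round(1),hc[1:])
    for q in range(1,k):
        if s[q,4]<60: continue
        rw=W(ce[q],39);v=rw-W(r[0],38);print("  ridge",s[q],rw.round(1),"dist",np.hypot(*v).round(1),"yaw",np.degrees(np.arctan2(v[1],v[0])).round(1))
E
```

```text
lights plate [459.4  80.9] rect [459.7  81. ] ((176.4796142578125, 180.85044860839844), 36.5853157043457) housing@16 [460.2  80.5] ((232.5511932373047, 239.27952575683594), 36.317474365234375)
  ridge [ 105  217  100   77 1284] [439.8  96.2] dist 25.0 yaw 142.9
heating plate [ 487.1 -249.5] rect [ 486.3 -248. ] ((199.56529235839844, 183.0823211669922), 67.29715728759766) housing@16 [ 487.7 -250.5] ((260.6534118652344, 258.63946533203125), 32.00538635253906)
  ridge [257 129  39  82 675] [ 497.7 -278.1] dist 32.2 yaw -69.3
alarm plate [573.6 -60.9] rect [573.8 -61.2] ((93.92445373535156, 233.52389526367188), 85.2363510131836) housing@16 [573.5 -61.2] ((141.84072875976562, 295.8322448730469), 84.35944366455078)
  ridge [ 95 174  16  57 631] [571.8 -24.7] dist 36.5 yaw 93.1
```

Request:
servo_tool --grip '[0,0,0,0,0,0,0,0,0,0,0,0,0,0,0,0]' --linear '[[0.03,-0.057,-0.01],[0.06,-0.115,-0.02],[0.09,-0.173,-0.03],[0.12,-0.23,-0.04],[0.15,-0.288,-0.05],[0.18,-0.346,-0.06],[0.2,-0.385,-0.08],[0.2095,-0.404,-0.1],[0.2095,-0.404,-0.12],[0.2095,-0.404,-0.14],[0.2095,-0.404,-0.15],[0.2095,-0.404,-0.15],[0.2095,-0.404,-0.15],[0.2095,-0.404,-0.15],[0.2095,-0.404,-0.15],[0.2095,-0.404,-0.15]]' --turn '[[0,0,-2],[0,0,-4],[0,0,-6],[0,0,-8],[0,0,-10],[0,0,-12],[0,0,-12],[0,0,-12],[0,0,-12],[0,0,-12],[0,0,-12],[0,0,-12],[0,0,-12],[0,0,-12],[0,0,-12],[0,0,-12]]'

```text
time_s: 2.45
eef_pos: [440.3, 95.3, 55.6]
tcp_rot: [0.316, 0.949, 0.0, 0.0]
contact_force: [-0.2, 0.8, 0.3]
gripper_width: 0.004
grasp_force: 0.0
```

Request:
servo_tool --grip '[0,0,0,0,0,0,0,0,0,0,0,0]' --linear '[[0,0,-0.005],[0,0,-0.01],[0,0,-0.014],[0,0,-0.016],[0,0,-0.017],[0,0,-0.018],[0,0,-0.019],[0,0,-0.02],[0,0,-0.021],[0,0,-0.022],[0,0,-0.022],[0,0,-0.022]]' --turn '[[0,0,0],[0,0,0],[0,0,0],[0,0,0],[0,0,0],[0,0,0],[0,0,0],[0,0,0],[0,0,0],[0,0,0],[0,0,0],[0,0,0]]'

```text
time_s: 3.95
eef_pos: [440.2, 95.3, 33.5]
tcp_rot: [0.316, 0.949, -0.0, -0.0]
contact_force: [-1.7, 0.8, 2.9]
gripper_width: 0.005
grasp_force: 1.3
```

Request:
servo_tool --grip '[0,0,0,0]' --linear '[[0,0,-0.001],[0,0,-0.002],[0,0,-0.002],[0,0,-0.002]]' --turn '[[0,0,0],[0,0,0],[0,0,0],[0,0,0]]'

```text
time_s: 4.45
eef_pos: [440.1, 95.3, 31.5]
tcp_rot: [0.316, 0.949, 0.0, -0.0]
contact_force: [-3.3, 2.1, 4.4]
gripper_width: 0.001
grasp_force: 2.4
```

Request:
servo_tool --grip '[0,0,0,0,0]' --linear '[[-0.001,0.001,-0.001],[-0.002,0.0015,-0.001],[-0.002,0.0015,-0.002],[-0.002,0.0015,-0.002],[-0.002,0.0015,-0.002]]' --turn '[[0,0,0],[0,0,0],[0,0,0],[0,0,0],[0,0,0]]'

```text
time_s: 5.08
eef_pos: [438.3, 96.8, 29.5]
tcp_rot: [0.316, 0.949, 0.0, 0.0]
contact_force: [2.8, 0.1, 4.8]
gripper_width: 0.007
grasp_force: 1.9
```

Request:
servo_tool --grip '[0,0,0,0]' --linear '[[0,0,-0.001],[0,0,-0.002],[0,0,-0.002],[0,0,-0.002]]' --turn '[[0,0,0],[0,0,0],[0,0,0],[0,0,0]]'

```text
time_s: 5.58
eef_pos: [438.4, 96.8, 27.7]
tcp_rot: [0.316, 0.949, 0.0, 0.0]
contact_force: [1.5, -0.7, 9.1]
gripper_width: 0.004
grasp_force: 4.2
```

Request:
servo_tool --grip '[0,0,0,0,0,0,0,0,0]' --linear '[[0,0,-0.001],[0,0,-0.001],[0,0,0.002],[0,0,0.008],[0,0,0.03],[0,0,0.08],[0.02,-0.06,0.12],[0.03,-0.12,0.12],[0.03,-0.12,0.12]]' --turn '[[0,0,0],[0,0,0],[0,0,0],[0,0,0],[0,0,0],[0,0,0],[0,0,0],[0,0,0],[0,0,0]]'

```text
time_s: 6.7
eef_pos: [468.1, -25.8, 147.6]
tcp_rot: [0.317, 0.948, -0.0, -0.0]
contact_force: [0.4, 0.4, -0.6]
gripper_width: 0.007
grasp_force: 0.0
```

```bash
python3 - <<'E'
from cell import ctrl,get_image
import cv2,numpy as np
a=get_image("top")[...,::-1];b=get_image("scene")[...,::-1]
cv2.imwrite("pics/t1.png",a);cv2.imwrite("pics/s1.png",b)
o=cv2.imread("pics/scene0.png");t=cv2.imread("pics/top0.png")
R=lambda k:cv2.resize(k,(390,290),interpolation=cv2.INTER_CUBIC)
f=lambda a,b:np.vstack([np.hstack([R(t[225:282,192:268]),R(a[225:282,192:268])]),np.hstack([R(o[160:205,285:345]),R(b[160:205,285:345])])])
cv2.imwrite("pics/c1.png",f(a,b));print(ctrl.get_obs()["eef_pos"])
E
```

```text
[467.71299468 -23.64683776 147.03006566]
```

View pics/c1.png

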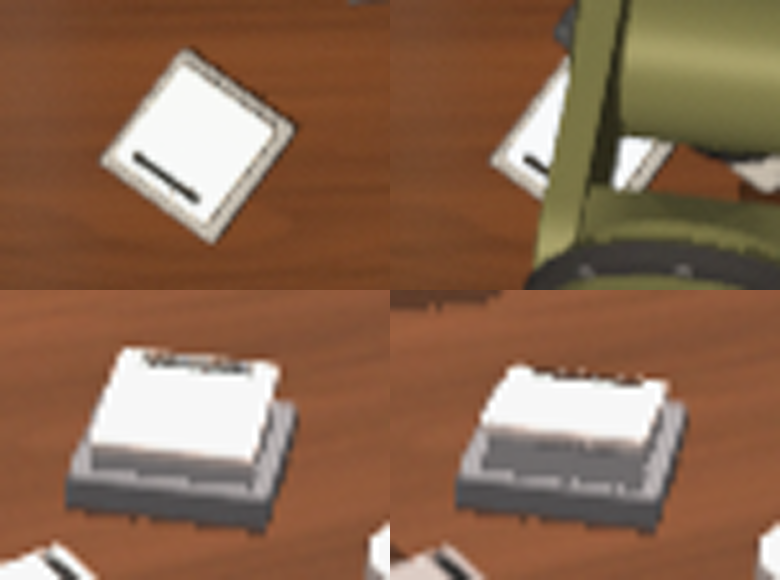

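The scene crop shows the lights ridge end down and the opposite end up, with the housing at the same pixels as before. Next is heating.

Request:
servo_tool --grip '[0,0,0,0,0,0,0,0,0,0,0]' --linear '[[0.007,-0.055,0],[0.014,-0.11,0],[0.02,-0.165,0],[0.026,-0.22,-0.01],[0.0285,-0.251,-0.04],[0.0285,-0.251,-0.07],[0.0285,-0.251,-0.095],[0.0285,-0.251,-0.097],[0.0285,-0.251,-0.097],[0.0285,-0.251,-0.097],[0.0285,-0.251,-0.097]]' --turn '[[0,0,-7],[0,0,-14],[0,0,-21],[0,0,-28],[0,0,-33],[0,0,-33],[0,0,-33],[0,0,-33],[0,0,-33],[0,0,-33],[0,0,-33]]'

```text
time_s: 8.18
eef_pos: [497.0, -274.2, 51.2]
tcp_rot: [0.572, 0.82, 0.0, 0.001]
contact_force: [-0.6, -0.0, 0.5]
gripper_width: 0.005
grasp_force: 0.0
```

Request:
servo_tool --grip '[0,0,0,0,0,0,0,0,0,0,0,0,0,0,0]' --linear '[[0,0,-0.005],[0,0,-0.009],[0,0,-0.012],[0,0,-0.013],[0,0,-0.014],[0,-0.0005,-0.015],[0,-0.0005,-0.016],[0,-0.001,-0.017],[0.0005,-0.0015,-0.018],[0.0005,-0.0015,-0.019],[0.0005,-0.002,-0.02],[0.0005,-0.002,-0.021],[0.0005,-0.002,-0.022],[0.0005,-0.002,-0.022],[0.0005,-0.002,-0.022]]' --turn '[[0,0,0],[0,0,0],[0,0,0],[0,0,0],[0,0,0],[0,0,0],[0,0,0],[0,0,0],[0,0,0],[0,0,0],[0,0,0],[0,0,0],[0,0,0],[0,0,0],[0,0,0]]'

```text
time_s: 10.05
eef_pos: [497.3, -276.2, 28.7]
tcp_rot: [0.572, 0.82, 0.0, 0.0]
contact_force: [-1.4, 2.1, 6.6]
gripper_width: 0.001
grasp_force: 3.2
```

Request:
servo_tool --grip '[0,0,0,0]' --linear '[[0,0,-0.001],[0,0,-0.0015],[0,0,-0.0015],[0,0,-0.0015]]' --turn '[[0,0,0],[0,0,0],[0,0,0],[0,0,0]]'

```text
time_s: 10.55
eef_pos: [497.4, -276.3, 27.5]
tcp_rot: [0.572, 0.82, 0.0, 0.0]
contact_force: [-2.9, 4.1, 10.7]
gripper_width: 0.002
grasp_force: 4.7
```

Request:
servo_tool --grip '[0,0,0,0,0,0,0,0,0,0,0,0,0,0,0,0]' --linear '[[0,0,0.003],[0,0,0.01],[0,0,0.04],[0,0,0.08],[0.01,0.03,0.1],[0.025,0.085,0.1],[0.04,0.14,0.1],[0.055,0.19,0.1],[0.07,0.235,0.1],[0.074,0.247,0.08],[0.074,0.247,0.05],[0.074,0.247,0.025],[0.074,0.247,0.0225],[0.074,0.247,0.0225],[0.074,0.247,0.0225],[0.074,0.247,0.0225]]' --turn '[[0,0,0],[0,0,0],[0,0,0],[0,0,0],[0,0,-3],[0,0,-6],[0,0,-9],[0,0,-12],[0,0,-16],[0,0,-16],[0,0,-16],[0,0,-16],[0,0,-16],[0,0,-16],[0,0,-16],[0,0,-16]]'

```text
time_s: 12.55
eef_pos: [571.5, -29.3, 50.2]
tcp_rot: [0.681, 0.733, 0.0, 0.0]
contact_force: [-0.4, -0.3, -0.5]
gripper_width: 0.005
grasp_force: 0.0
```

```bash
python3 - <<'E'
from cell import ctrl,get_image
import cv2,numpy as np
b=get_image("scene")[...,::-1];o=cv2.imread("pics/scene0.png")
cv2.imwrite("pics/c2.png",np.vstack([cv2.resize(k[150:250,160:360],(600,300),interpolation=cv2.INTER_CUBIC) for k in(o,b)]))
E
```

```text
(no output)
```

View pics/c2.png

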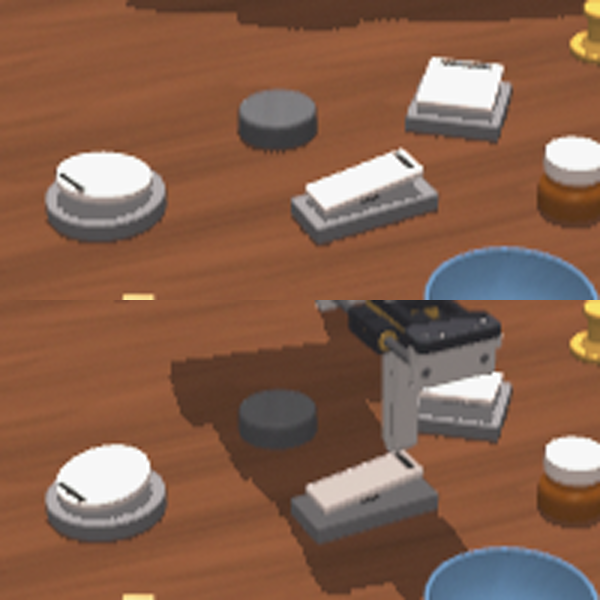

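Heating is tipped with its ridge low at (70,492) and its housing unmoved. The fingers are above the alarm ridge at about (400,450).

Request:
servo_tool --grip '[0,0,0,0,0,0,0,0,0,0,0,0,0,0,0,0,0]' --linear '[[0,0,-0.005],[0,0,-0.009],[0,0,-0.011],[0,0,-0.012],[0,0,-0.013],[0,0.0005,-0.014],[0,0.0005,-0.015],[0,0.001,-0.016],[0,0.001,-0.017],[0,0.0015,-0.018],[0,0.0015,-0.019],[0,0.002,-0.02],[0,0.002,-0.021],[0,0.002,-0.022],[0,0.002,-0.023],[0,0.002,-0.023],[0,0.002,-0.023]]' --turn '[[0,0,0],[0,0,0],[0,0,0],[0,0,0],[0,0,0],[0,0,0],[0,0,0],[0,0,0],[0,0,0],[0,0,0],[0,0,0],[0,0,0],[0,0,0],[0,0,0],[0,0,0],[0,0,0],[0,0,0]]'

```text
time_s: 14.72
eef_pos: [571.4, -27.2, 26.9]
tcp_rot: [0.681, 0.733, 0.0, 0.0]
contact_force: [-1.8, -1.3, 7.9]
gripper_width: 0.005
grasp_force: 3.9
```

Request:
servo_tool --grip '[0,0,0,0]' --linear '[[0,0,-0.001],[0,0,-0.0015],[0,0,-0.0015],[0,0,-0.0015]]' --turn '[[0,0,0],[0,0,0],[0,0,0],[0,0,0]]'

```text
time_s: 15.22
eef_pos: [571.5, -27.3, 25.7]
tcp_rot: [0.681, 0.733, 0.0, 0.0]
contact_force: [-1.8, -1.2, 12.0]
gripper_width: 0.005
grasp_force: 5.4
```

Force is rising at the pivot-spring slope, so the alarm rocker is at its stop. I'll lift away, move clear of the view and check.

Request:
servo_tool --grip '[0,0,0,0,0,0,0,0,0,0,0,0,0,0,0,0,0,0,0]' --linear '[[0,0,0.003],[0,0,0.01],[0,0,0.04],[0,0,0.09],[0,0,0.14],[-0.02,0.04,0.17],[-0.05,0.09,0.18],[-0.08,0.14,0.18],[-0.11,0.19,0.18],[-0.14,0.24,0.18],[-0.17,0.29,0.18],[-0.2,0.34,0.18],[-0.23,0.39,0.18],[-0.26,0.44,0.18],[-0.3,0.48,0.18],[-0.34,0.52,0.18],[-0.34,0.52,0.18],[-0.34,0.52,0.18],[-0.34,0.52,0.18]]' --turn '[[0,0,0],[0,0,0],[0,0,0],[0,0,0],[0,0,0],[0,0,4],[0,0,8],[0,0,12],[0,0,16],[0,0,20],[0,0,24],[0,0,28],[0,0,32],[0,0,36],[0,0,40],[0,0,45],[0,0,50],[0,0,55],[0,0,60]]'

```text
time_s: 17.6
eef_pos: [230.7, 492.8, 204.7]
tcp_rot: [0.222, 0.975, -0.0, -0.0]
contact_force: [-0.4, -0.0, 0.4]
gripper_width: 0.008
grasp_force: 0.0
```

```bash
python3 - <<'E'
from cell import ctrl,get_image
import cv2,numpy as np
S=get_image("scene")[...,::-1];T=get_image("top")[...,::-1]
t=cv2.imread("pics/top0.png");s=cv2.imread("pics/scene0.png")
R=lambda k:cv2.resize(k,(400,300),interpolation=cv2.INTER_CUBIC)
cv2.imwrite("pics/c3.png",np.vstack([np.hstack([R(k[135:285,180:380]) for k in(t,T)]),np.hstack([R(k[130:265,165:345]) for k in(s,S)])]))
E
```

```text
(no output)
```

View pics/c3.png

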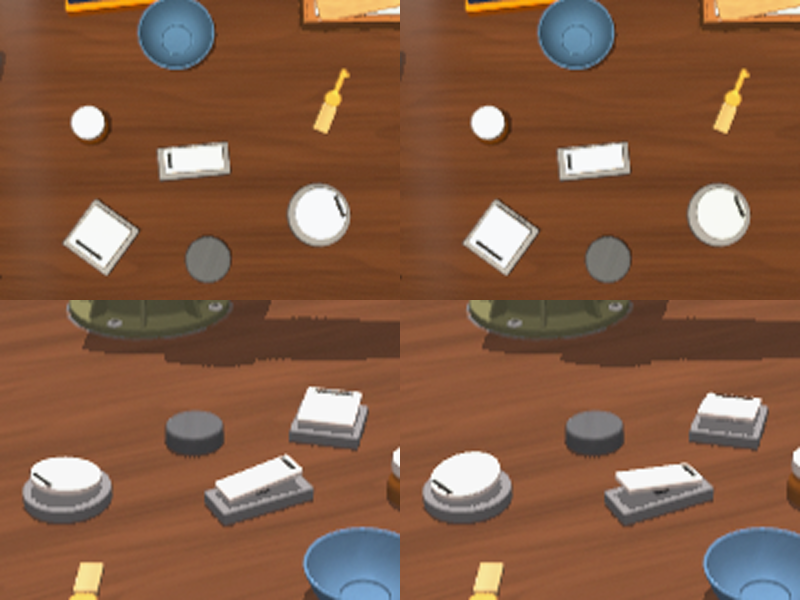

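All three rockers are tipped over and the housings and bystanders sit at the same pixels as before, so I'm handing in.

```bash
python3 -c "
from cell import ctrl
print(ctrl.close_job())"
```

```text
the job is handed in; nothing more can be done
None
```

I pressed the lights, heating and alarm rockers fully over in that order and handed the job in at about 18 s. The camera views show all three tipped, their housings unshifted and the nearby items in place; I never went near the fridge switch.

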